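# Seat the mixing cup in its tapered stand

### The arm

A 6-joint arm with a two-finger parallel gripper is mounted at the origin on a cart in front of the work surface, level with it; the furniture and walls round the work are solid. World frame = base frame: x ahead of the robot, y to its left, z up, the work surface at z = 0. Lengths are in m, angles in rad, forces in N, time in s.
With the tool pointing down it reaches from about 0.4 to 0.825 m from the base axis. Payload 7 kg.
Tool frame: the origin (TCP) lies at the very end of the fingers, on their centre line; the grasp point (between the pads) lies manip.grip_point_offset behind it (manip.grip_point_offset is the distance from the TCP to the grasp point, in m); z points along the fingers, y is the line along which they close (so a half turn about z gives the same grasp; the last joint's range is limited). The gripper opens to 88 mm and grips with 3 to 60 N. Pads are 19 mm wide; open, the fingers measure 130 mm over their backs; the gripper's body (78 mm by 193 mm) begins 47 mm behind the grasp point.
Start: joints at [1.566, 0.359, 0.012, 0, -1.224, -0.288], TCP at [0.195, 0.646, 0.227] pointing down, gripper open.
Joint ranges: [-3.07, 3.07], [-1.43, 2.12], [-1.02, 1.25], [-3.03, 1.67], [-3.05, -0], [-3.03, 3.03]. Speed limits (rad/s): [2.39, 2.39, 3.01, 3.14, 3.14, 3.14].

### API

Orientations are given as a 3x3 rotation matrix whose columns are the frame's x, y, z axes.
In Python, from cell import manip gives the robot as it stands.
- The arm moves only by the tool step_arm, never from a script. Its argument "steps" is one flat list of numbers, 7 for each row, row after row: the shift along the tool's x, y, z in cm, then the turn, a rotation vector about the tool's x, y, z in degrees, then the opening, from 0 (shut) to 1 (fully open). In form: [tx, ty, tz, wx, wy, wz, fingers, tx, ty, tz, wx, wy, wz, fingers, ...]. A call has 1 to 10 rows; each row shifts and turns the commanded pose from where the row before left it, along the tool's axes as they then stand; what a row does not reach is not made up. A row lasts 1/8 s, in which the tool goes at most 62.5 mm and 10.7 degrees, less where a joint would pass 70% of its speed; a pose out of reach is approached as far as the arm can. A call with a gripper value outside its range is refused whole. The fingers move at their own pace and stop on an object; the grip force is fixed at half the most. Time passes only in rows, so rows that do not move let the fingers close. It gives the time, the measured TCP pose, the force, the opening and the grip force at its end, in the units of the state.
- manip.read_state(): the state, without advancing time (a new reading comes with each control period).
- manip.grab_frame(name): name is "side" or "top"; returns a dict with "pixels" (480x640x3 uint8, red, green, blue), "K" (3x3 intrinsics, pixels), "R" (3x3) and "t" (3): a world point X has camera coordinates R X + t. Camera axes: x right, y down, z forward; pixel columns grow to the right and rows downward; lengths in m; the calibration is good to about 2 mm. A picture is of the moment at which its call begins. There is no depth.
- manip.close_job(): hands the job in; it is judged then, once.
Trained networks look in the newest picture that a camera, given by its name, has taken for a name from the list of things; names that differ only in an ending like _2 or _b are one class to them, and where a whole thing is asked for, a point or a joint stands for the part that bears it (a point fixed in the world has none). Each returns a list of dicts, best first, with "confidence" (0 to 1); they miss things now and then, are a little off and sometimes report something else, mostly with a low value. They report only what shows in the picture. A call takes as long as a camera call. They do not tell look-alikes from the thing itself.
- manip.spot_in(camera, name): "point" ([x, y, z] in m, in the coordinates of the camera as it stood for that picture, good to about 4 mm: the middle of the surface that is visible of it).
- manip.silhouettes(camera, name): "mask" (480x640 bool, what is visible of it).
- manip.mark_of(camera, name): "point" ([x, y, z] in m, in the coordinates of the camera as it stood for that picture, good to about 4 mm: a listed point, or the origin of a listed thing).
The state is a dict: "t": time; "qpos": joint angles; "qvel": joint speeds; "effort": joint torques, N m; "tool_pos": TCP position; "eef_rot": TCP orientation; "contact_force": force on the tool from outside, world axes, zero at the start; "wrist_torque": the same for the moment, N m; "opening": finger opening in m; "gripper_force": force on a finger pad.
Only numpy, scipy, OpenCV 4.12 (cv2) and the standard library are available. Lean on these libraries where they do the work, as an engineer would, in place of code of your own. Each camera call takes 0.05 s, during which the arm holds its last target. There are 200 camera calls.

### The job

Pick up the small tapered mixing cup and set it upright into the cup stand whose cone it fits, so that it slides all the way down to the bottom of the cone and stands straight. There are two stands: it is the one with the wide mouth, not the narrow one. Let go of the cup.

Things in the scene. Friction and masses are not known exactly. Their poses are not given: they have to be found in the camera images.
- cup: empty open white plastic mixing cup, light (about 30 g), standing upright on the worktop: 64 mm high, outside diameter 60 mm at the rim narrowing evenly to 42 mm at the foot. Origin at the centre of its underside, z up along its axis.
- stand_wide: the stand that fits, fixed to the worktop: dark steel disc 100 mm wide, 8 mm thick, under an open grey cone. Inside, the smooth cone is 48 mm across at its bottom (8 mm above the origin), 58 mm at 42 mm up, then flares as a bell mouth to 79 mm (84 mm outside) at the top edge, 50 mm up. Cup fully down: its underside 8 mm, its rim 72 mm above the origin. Origin: centre of underside, z up.
- stand_narrow: the stand that does not fit, fixed: same disc and height, but a narrow cone, 25 mm across inside at the bottom, 35 mm at 42 mm up, bell mouth about 56 mm inside (61 mm outside) at the top edge. Origin: centre of underside, z up. The two stands may have changed places.
Mind the look-alikes: they are no part of the job. Leave any yellow look-alike of the cup alone. What is shaped like the stand_wide but purple is not meant.

How it is judged:
By the outcome, as a careful person would: the job done as asked, in the order asked, and still so for the second after the job is handed in, with the robot touching nothing.
It also fails if it takes over 40 s, if anything falls off the work surface, if the arm or the gripper's body presses on something with over 40 N, if the wrist force passes 120 N, or if a joint passes its speed limit or range.

## Working session

There is one attempt and no reset: what is moved stays moved. The work goes in short steps, Python scripts to look and compute and a tool call to move; the robot and the scene stay as the last step left them, time stands still between calls to the robot, and variables do not carry over. Pictures are saved under pics/ and viewed, at most 10 in all, crops included, and the job is handed in when it is done.

Besides the shell and the picture viewer there is one more tool, called after "Emit:" by a JSON object that holds its "name" and its "arguments". step_arm: Moves the arm, as the interface text tells. Its arguments: {"type":"object","properties":{"steps":{"type":"array","items":{"type":"number"}}},"required":["steps"]}

```bash
mkdir -p pics; cat > h.py <<'E'
import numpy as np, cv2
from cell import manip
def world(f,p): return f["R"].T@(np.array(p)-f["t"])
E
python3 - <<'E'
from h import *
np.set_printoptions(precision=4,suppress=True)
ims=[]
for c in ("top","side"):
    f=manip.grab_frame(c); cv2.imwrite(f"pics/{c}0.png",f["pixels"][:,:,::-1])
    print(c,"cam",-f["R"].T@f["t"])
    for n in ("cup","stand_wide","stand_narrow"):
        for d in manip.mark_of(c,n):
            p=np.array(d["point"]);u=f["K"]@p
            print(c,n,round(d["confidence"],2),world(f,p),(u/u[2])[:2].round())
s=manip.read_state();print(s["t"],s["tool_pos"],s["eef_rot"],s["opening"],manip.grip_point_offset)
E
```

```text
top cam [0.4118 0.2422 0.9146]
top cup 0.97 [0.3419 0.1736 0.0025] [360. 343.]
top cup 0.64 [ 0.4388  0.1845 -0.0012] [353. 294.]
top stand_wide 0.74 [ 0.7887  0.1314 -0.0025] [376. 129.]
top stand_wide 0.72 [ 0.6114  0.1072 -0.0013] [389. 210.]
top stand_narrow 0.92 [ 0.5329  0.3591 -0.0014] [268. 248.]
side cam [ 0.5431 -0.5984  0.4566]
side cup 0.84 [ 0.3483  0.1716 -0.0045] [166. 291.]
side cup 0.72 [ 0.4379  0.1901 -0.0039] [227. 285.]
side stand_wide 0.9 [0.6153 0.1052 0.0007] [346. 312.]
side stand_wide 0.85 [ 0.7856  0.132  -0.0002] [460. 303.]
side stand_narrow 0.95 [ 0.5369  0.362  -0.0018] [292. 236.]
0.4 [0.1948 0.6462 0.2264] [[ 0.9574 -0.2887 -0.    ]
 [-0.2887 -0.9574 -0.0002]
 [ 0.      0.0002 -1.    ]] 0.0877944659522885 0.0188
```

View pics/top0.png

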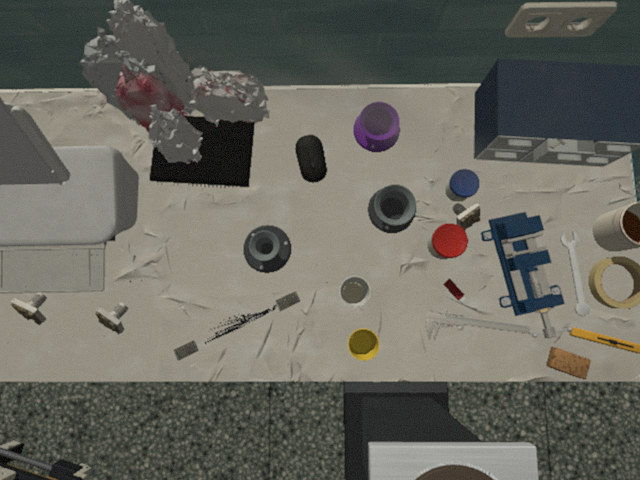

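View pics/side0.png

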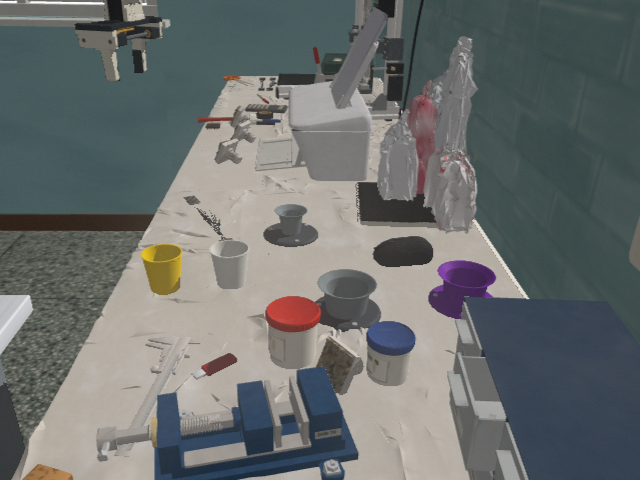

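The top view shows the white cup at about (355,291) and the yellow look-alike at (363,345). The grey wide stand is at (391,208), the narrow one at (267,248) and the purple one at (377,127). Jars stand beside the wide stand, at (449,240) and (464,184). Next I'll refine the cup and stand positions from their silhouettes and check the jar heights.

```bash
python3 - <<'E'
from h import *
from scipy.optimize import least_squares
np.set_printoptions(precision=4,suppress=True)
F={c:manip.grab_frame(c) for c in("top","side")}
def proj(f,X):
    p=(f["R"]@np.asarray(X,float).T).T+f["t"]; u=p@f["K"].T; return u[:,:2]/u[:,2:]
a=np.linspace(0,2*np.pi,60)
def model(f,xy,cs):
    X=np.vstack([np.c_[xy[0]+r*np.cos(a),xy[1]+r*np.sin(a),0*a+z] for r,z in cs])
    h=cv2.convexHull(proj(f,X).astype(np.float32)); 
    m=cv2.moments(h); return np.array([m["m10"],m["m01"]])/m["m00"],m["m00"]
for n,g,cs in(("cup",(.438,.187),[(.03,.064),(.021,0)]),("stand_wide",(.613,.106),[(.05,0),(.05,.008),(.042,.05)])):
    for c,f in F.items():
        for d in manip.silhouettes(c,n):
            m=d["mask"].astype(np.uint8); k=max(cv2.findContours(m,0,2)[0],key=cv2.contourArea); k=cv2.convexHull(k)
            M=cv2.moments(k); cen=np.array([M["m10"],M["m01"]])/M["m00"]
            g0=model(f,g,cs)[0]
            if np.linalg.norm(cen-g0)>20: continue
            s=least_squares(lambda x:model(f,x,cs)[0]-cen,g,diff_step=1e-3)
            print(n,c,round(d["confidence"],2),s.x,"area",M["m00"],model(f,s.x,cs)[1],cv2.boundingRect(k))
for n,pt,ps in(("red",(449,238),(293,313)),("blue",(464,182),(390,338))):
    P=[F[c]["K"]@np.c_[F[c]["R"],F[c]["t"]] for c in("top","side")]
    X=cv2.triangulatePoints(P[0],P[1],np.array(pt,float),np.array(ps,float)).ravel();print(n,X[:3]/X[3])
E
```

```text
cup top 0.66 [0.4424 0.1871] area 778.5 805.4502491224557 (339, 274, 31, 34)
cup side 0.95 [0.4441 0.1858] area 1524.0 1712.7413351201685 (210, 240, 39, 50)
stand_wide side 0.55 [0.6165 0.1083] area 3338.5 3817.114492709283 (316, 269, 65, 63)
red [0.5408 0.005  0.0649]
blue [ 0.6543 -0.0325  0.0543]
```

Emit:
{"name": "step_arm", "arguments": {"steps": [3.7, 3.7, 0, 0, 0, 0, 1, 3.7, 3.7, 0, 0, 0, 0, 1, 3.7, 3.7, 0, 0, 0, 0, 1, 3.7, 3.7, 0, 0, 0, 0, 1, 3.7, 3.7, 0, 0, 0, 0, 1, 3.7, 3.7, 0, 0, 0, 0, 1, 3.7, 3.7, 0, 0, 0, 0, 1, 3.7, 3.7, 0, 0, 0, 0, 1, 3.7, 3.7, 1, 0, 0, 0, 1, 3.6, 3.6, 2, 0, 0, 0, 1]}}

```text
t: 1.95
tool_pos: [0.4427, 0.1853, 0.1974]
eef_rot: [[0.958, -0.288, 0.002], [-0.288, -0.958, 0.002], [0.002, -0.003, -1.0]]
contact_force: [1.0, 0.2, 0.0]
opening: 0.0878
gripper_force: 0.0
```

Emit:
{"name": "step_arm", "arguments": {"steps": [0, 0, 4, 0, 0, 0, 1, 0, 0, 4, 0, 0, 0, 1, 0, 0, 4, 0, 0, 0, 1, 0, 0, 2.5, 0, 0, 0, 1, 0, 0, 1, 0, 0, 0, 1, 0, 0, 0, 0, 0, 0, 1]}}

```text
t: 2.7
tool_pos: [0.4417, 0.1865, 0.0416]
eef_rot: [[0.957, -0.288, -0.0], [-0.288, -0.957, -0.001], [-0.0, 0.001, -1.0]]
contact_force: [-0.6, 0.0, 0.8]
opening: 0.0878
gripper_force: 0.0
```

```bash
python3 - <<'E'
from h import *
o=[]
f=manip.grab_frame("side");g=f["pixels"][180:330,130:330,::-1];o.append(cv2.resize(g,(800,600),interpolation=2))
cv2.imwrite("pics/s1.png",o[0]); s=manip.read_state();print(s["tool_pos"],s["contact_force"])
E
```

```text
[0.44203796 0.18680056 0.04219138] [-0.91399509 -0.87447436  0.52067302]
```

View pics/s1.png

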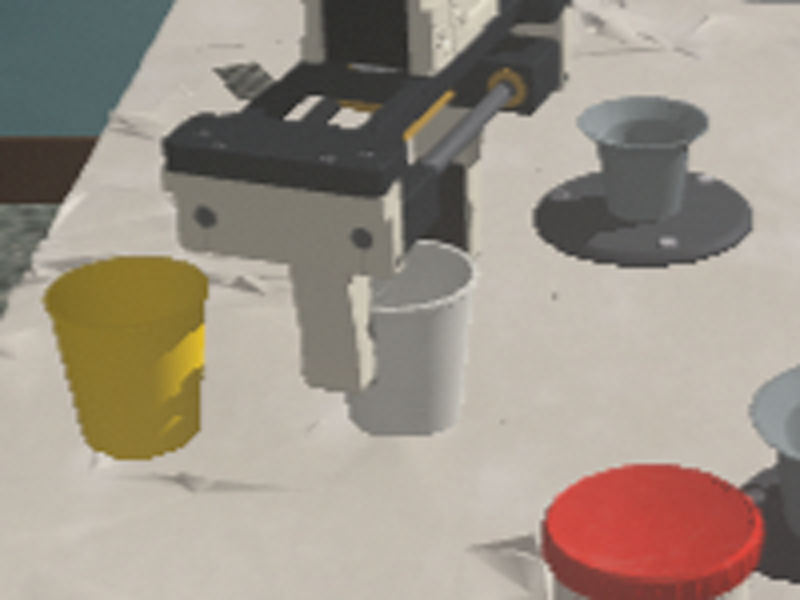

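The near finger, at crop (335,310), straddles the cup as planned, and the yellow cup is clear. Closing now.

Emit:
{"name": "step_arm", "arguments": {"steps": [0, 0, 0, 0, 0, 0, 0.5, 0, 0, 0, 0, 0, 0, 0.5, 0, 0, 0, 0, 0, 0, 0.5, 0, 0, 0, 0, 0, 0, 0.5]}}

```text
t: 3.25
tool_pos: [0.4418, 0.1866, 0.0419]
eef_rot: [[0.957, -0.289, 0.001], [-0.289, -0.957, 0.0], [0.0, -0.001, -1.0]]
contact_force: [-0.8, 0.7, 2.4]
opening: 0.0572
gripper_force: 30.0
```

Emit:
{"name": "step_arm", "arguments": {"steps": [0, 0, -1, 0, 0, 0, 0.5, 0, 0, -3, 0, 0, 0, 0.5, 0, 0, -3, 0, 0, 0, 0.5, 3, 0.5, -2, 0, 0, 0, 0.5, 4, 0.5, 0, 0, 0, 0, 0.5, 4, 0.6, 0, 0, 0, 0, 0.5, 4, 0.5, 0, 0, 0, 0, 0.5, 3, 0.5, 0, 0, 0, 0, 0.5, 0.9, 0.1, 0, 0, 0, 0, 0.5, 0, 0, 0, 0, 0, 0, 0.5]}}

```text
t: 4.5
tool_pos: [0.6146, 0.1058, 0.1315]
eef_rot: [[0.957, -0.289, -0.001], [-0.289, -0.957, -0.0], [-0.0, 0.0, -1.0]]
contact_force: [-0.3, -0.3, -0.2]
opening: 0.0572
gripper_force: 30.0
```

```bash
python3 - <<'E'
from h import *
f=manip.grab_frame("side");g=f["pixels"][180:380,230:497,::-1];a=cv2.resize(g,(400,300),interpolation=2)
t=manip.grab_frame("top");g=t["pixels"][100:300,260:527,::-1];b=cv2.resize(g,(400,300),interpolation=2)
cv2.imwrite("pics/s2.png",np.hstack([a,b]))
for c,f in(("side",f),("top",t)):
  for n in ("cup","stand_wide"):
    for d in manip.mark_of(c,n): print(c,n,round(d["confidence"],2),world(f,d["point"]).round(4))
E
```

```text
side cup 0.84 [0.6171 0.1084 0.0865]
side cup 0.7 [ 0.3529  0.1706 -0.0023]
side stand_wide 0.62 [6.134e-01 1.066e-01 1.000e-04]
side stand_wide 0.62 [ 0.789   0.1302 -0.0014]
top cup 0.66 [0.6181 0.1024 0.0854]
top stand_wide 0.68 [ 0.6111  0.1032 -0.0013]
```

View pics/s2.png

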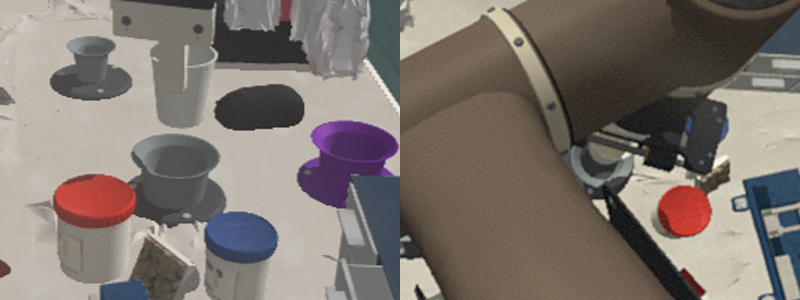

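The cup hangs upright above the wide stand, at crop (183,85) over the mouth at (175,160). I'll lower it gently with a small x correction.

Emit:
{"name": "step_arm", "arguments": {"steps": [-0.2, 0, 2, 0, 0, 0, 0.5, 0, 0, 1.5, 0, 0, 0, 0.5, 0, 0, 0.7, 0, 0, 0, 0.5, 0, 0, 0, 0, 0, 0, 0.5]}}

```text
t: 5.3
tool_pos: [0.6127, 0.1065, 0.0891]
eef_rot: [[0.957, -0.289, -0.001], [-0.289, -0.957, -0.001], [-0.001, 0.001, -1.0]]
contact_force: [0.0, -0.4, 0.3]
opening: 0.0575
gripper_force: 30.0
```

Emit:
{"name": "step_arm", "arguments": {"steps": [0, 0, 0.5, 0, 0, 0, 0.5, 0, 0, 0.5, 0, 0, 0, 0.5, 0, 0, 0, 0, 0, 0, 0.5]}}

```text
t: 5.68
tool_pos: [0.6126, 0.1065, 0.0792]
eef_rot: [[0.957, -0.289, -0.001], [-0.289, -0.957, -0.0], [-0.0, 0.0, -1.0]]
contact_force: [0.3, 0.6, -0.2]
opening: 0.0574
gripper_force: 30.0
```

Emit:
{"name": "step_arm", "arguments": {"steps": [0, 0, 0.5, 0, 0, 0, 0.5, 0, 0, 0.5, 0, 0, 0, 0.5, 0, 0, 0, 0, 0, 0, 0.5]}}

```text
t: 6.05
tool_pos: [0.6125, 0.1064, 0.0689]
eef_rot: [[0.957, -0.289, -0.001], [-0.289, -0.957, -0.0], [-0.001, 0.001, -1.0]]
contact_force: [-0.6, 0.2, -0.0]
opening: 0.0572
gripper_force: 30.0
```

Emit:
{"name": "step_arm", "arguments": {"steps": [0, 0, 0.5, 0, 0, 0, 0.5, 0, 0, 0.4, 0, 0, 0, 0.5, 0, 0, 0, 0, 0, 0, 0.5]}}

```text
t: 6.42
tool_pos: [0.6126, 0.1065, 0.0601]
eef_rot: [[0.957, -0.289, -0.001], [-0.289, -0.957, -0.0], [-0.001, 0.001, -1.0]]
contact_force: [0.2, -0.5, 0.0]
opening: 0.0576
gripper_force: 30.0
```

```bash
python3 - <<'E'
from h import *
f=manip.grab_frame("side");g=f["pixels"][220:340,270:430,::-1];cv2.imwrite("pics/s3.png",cv2.resize(g,(800,600),interpolation=2))
E
```

```text
(no output)
```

View pics/s3.png

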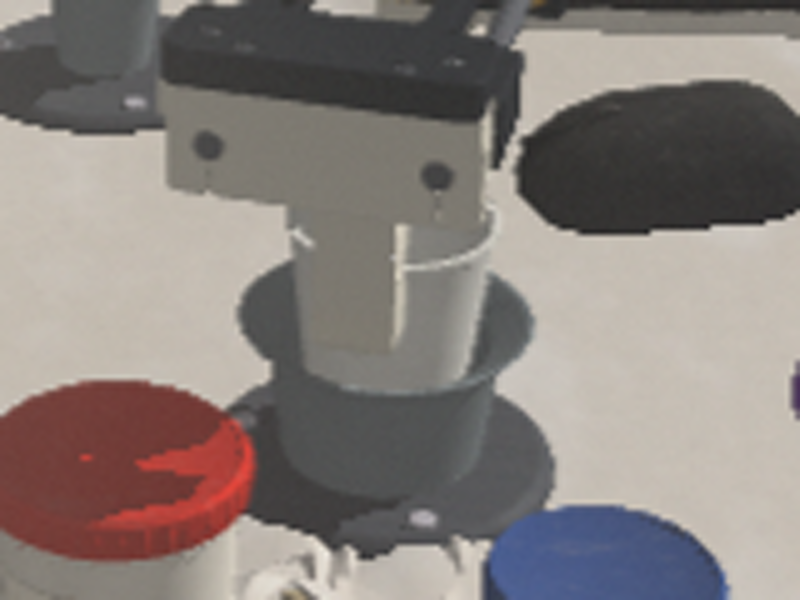

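The cup is in the cone, upright and centred: its rim is at crop (393,240) and the mouth is at (388,315). I'll lower it a little more and release.

Emit:
{"name": "step_arm", "arguments": {"steps": [0, 0, 0.5, 0, 0, 0, 0.5, 0, 0, 0, 0, 0, 0, 0.5, 0, 0, 0, 0, 0, 0, 0.75, 0, 0, 0, 0, 0, 0, 0.85, 0, 0, 0, 0, 0, 0, 0.95, 0, 0, 0, 0, 0, 0, 0.95]}}

```text
t: 7.22
tool_pos: [0.6129, 0.1066, 0.0556]
eef_rot: [[0.957, -0.289, 0.0], [-0.289, -0.957, 0.0], [0.0, -0.0, -1.0]]
contact_force: [0.3, -0.1, -0.6]
opening: 0.0828
gripper_force: 0.0
```

Emit:
{"name": "step_arm", "arguments": {"steps": [0, 0, -1, 0, 0, 0, 0.95, 0, 0, -3, 0, 0, 0, 0.95, 0, 0, -5, 0, 0, 0, 0.95, 0, 0, -5, 0, 0, 0, 0.95, 0, 0, 0, 0, 0, 0, 0.95]}}

```text
t: 7.85
tool_pos: [0.6154, 0.1074, 0.2015]
eef_rot: [[0.958, -0.288, 0.009], [-0.288, -0.958, 0.003], [0.007, -0.006, -1.0]]
contact_force: [-0.2, 0.2, -0.3]
opening: 0.0832
gripper_force: 0.0
```

```bash
python3 - <<'E'
from h import *
f=manip.grab_frame("side");g=f["pixels"][220:340,270:430,::-1];cv2.imwrite("pics/s4.png",cv2.resize(g,(800,600),interpolation=2))
for d in manip.mark_of("side","cup"): print(d["confidence"],world(f,d["point"]).round(4))
# predicted rim (z=.072) and mouth rim (z=.05) centres in the crop, for a seated cup
for z,r in((.072,.03),(.05,.042)):
    for dx,dy in((-r,0),(r,0),(0,-r),(0,r)):
        u=f["K"]@(f["R"]@np.array([.6135+dx,.1065+dy,z])+f["t"]);print(z,((u[:2]/u[2]-[270,220])*5).round())
E
```

```text
0.8 [ 0.3503  0.1709 -0.0044]
0.57 [0.609  0.106  0.0063]
0.072 [275. 239.]
0.072 [493. 240.]
0.072 [393. 294.]
0.072 [376. 189.]
0.05 [230. 309.]
0.05 [532. 309.]
0.05 [393. 389.]
0.05 [370. 237.]
```

View pics/s4.png

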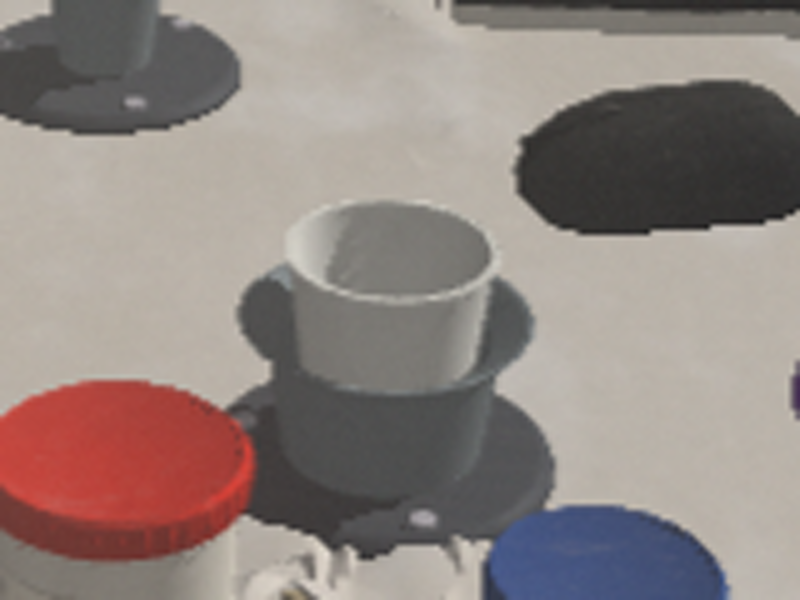

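The rim sits at crop (391,250), which matches the predicted position for a fully seated cup (centre about (390,242)), and it is level with the mouth. The gripper is clear, so I'm handing in.

```bash
python3 -c "
from cell import manip
print(manip.close_job())"
```

```text
the job is handed in; nothing more can be done
None
```

The white mixing cup is in the wide grey stand, released with the gripper clear; the last side picture shows it upright and fully down, and I handed the job in at about 8 s.

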